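# Rack the top drying tray in the spray booth

### The arm

A 6-joint arm with a two-finger parallel gripper is mounted at the origin on the work surface. World frame = base frame: x ahead of the robot, y to its left, z up, the work surface at z = 0. Lengths are in m, angles in rad, forces in N, time in s.
With the tool pointing down it reaches from about 0.25 to 0.775 m from the base axis. Payload 8.9 kg.
Tool frame: the origin (TCP) lies at the very end of the fingers, on their centre line; the grasp point (between the pads) lies 19 mm behind it (manip.grasp_offset is the distance from the TCP to the grasp point, in m); z points along the fingers, y is the direction in which the jaws open and shut (so a half turn about z gives the same grasp; the last joint's range is limited). The gripper opens to 85 mm and grips with 20 to 120 N. Pads are 22 mm wide; open, the fingers measure 114 mm over their backs; the gripper's body (76 mm by 85 mm) begins 54 mm behind the grasp point. The pads swing forward as they close: fully open they stand 13 mm farther back than shut.
Start: joints at [0.976, 0.291, -0.153, 1.127, 0, 1.431], TCP at [0.231, 0.471, 0.231] pointing down, gripper open.
Joint ranges: [-2.52, 2.52], [-0.91, 1.74], [-1.3, 1.37], [-1.96, 2.02], [-1.52, 1.47], [-3.14, 3.14]. Speed limits (rad/s): [2.22, 2.22, 2.79, 3.14, 3.14, 3.14].

### API

Orientations are given as a 3x3 rotation matrix whose columns are the frame's x, y, z axes.
In Python, from bench import manip gives the robot as it stands. The module is installed in compiled form; this text tells all that it offers.
- The arm moves only by the tool apply_moves, never from a script. Its argument "moves" is a list of rows, each a list of 2 entries, a list of its own where there are three numbers: the shift along the tool's x, y, z in m, then the turn about the tool's z in degrees. A call has 1 to 8 rows; each row shifts and turns the commanded pose from where the row before left it, along the tool's axes as they then stand; what a row does not reach is not made up. A row lasts 1/12 s, in which the tool goes at most 41.7 mm and 7.16 degrees, less where a joint would pass 70% of its speed; a pose out of reach is approached as far as the arm can. A call with a gripper value outside its range is refused whole. "hand" is the opening, from 0 (shut) to 1 (fully open), set as the call begins (left out, the last holds). The fingers move at their own pace and stop on an object; "squeeze" is the grip in N (left out, the last holds). Time passes only in rows, so rows that do not move let the fingers close. It gives the time, the measured TCP pose, the force and the opening at its end, in the units of the state.
- manip.get_state(): the state, without advancing time (a new reading comes with each control period).
- manip.capture(name): name is "side" or "top"; returns the picture (480x640x3 uint8, blue, green, red); there is no depth.
- manip.camera_params(name): a dict with "fx", "fy", "cx", "cy" (pixels), "k1" (the pictures are not rectified: a ray, as slopes to the right and down, at radius r is drawn at 1 + k1 r^2 times it, then the intrinsics apply), "view" (4x4, takes a point from world to camera coordinates). Camera axes: x right, y down, z forward; pixel columns grow to the right and rows downward; lengths in m; the calibration is good to about 2 mm. A picture is of the moment at which its call begins. camera_params takes no time and is no camera call.
- manip.close_job(): hands the job in, once; it reports no verdict.
Trained networks look in the newest picture that a camera, given by its name, has taken for a name from the list of things; names that differ only in an ending like _2 or _b are one class to them, and where a whole thing is asked for, a point or a joint stands for the part that bears it (a point fixed in the world has none). Each returns a list of dicts, best first, with "p" (0 to 1); they miss things now and then, are a little off and sometimes report something else, mostly with a low value. They report only what shows in the picture. A call takes as long as a camera call. They do not tell look-alikes from the thing itself.
- manip.find_in(camera, name): "pixel" ([row, column] in pixels, amid what is visible of it).
- manip.spot_point(camera, name): "pixel" ([row, column] in pixels: a listed point, or the origin of a listed thing).
The state is a dict: "time_s": time; "joint_pos": joint angles; "joint_velocities": joint speeds; "joint_efforts": joint torques, N m; "eef_pos": TCP position; "orientation": TCP orientation; "force": force on the tool from outside, world axes, zero at the start; "moment": the same for the moment, N m; "width": finger opening in m.
Only numpy, scipy, OpenCV 4.12 (cv2) and the standard library are available. Lean on these libraries where they do the work, as an engineer would, in place of code of your own. Each camera call takes 0.05 s, during which the arm holds its last target. There are 200 camera calls.

### The job

Lift the top drying tray off the stacked pile, leaving the trays below in place, and set it down flat on the free bench to change your grip. Then take it up again and slide it all the way into the roofed wire rack, back against the stop with its pull handle at the open mouth, and let go. Keep the tray near level throughout (the paint is wet) and do not disturb the can, the tape roll or the cup.

Things in the scene. Friction and masses are not known exactly. Their poses are not given: they have to be found in the camera images.
- tray: The top tray of the pile, to be moved: plywood, 0.28 kg, open box 150 (x) by 104 mm (y). Origin: centre of its underside; z up, x from handle end to plain end. Foot 128 x 82 mm at z 0-6, floor z 6-10, walls 8 mm thick up to z 34 (long walls centred at y +-48, end walls at x +-71). Flat white blanks are stuck on the floor within 45 mm of the centre. Nests 6 mm deep with 3 mm play; pitch 28 mm.
- tray_com (a point): Point on the tray's floor (z 10 mm) below its balance point, x = -12, y = 0 in the tray's frame.
- tray_lip (a point): Middle of the top edge of the tray's pull handle, at tray x -120.5, y 0, z 32 mm. The handle is a flat tongue 64 mm wide (x -75 to -125, z 6-10) that ends in an upturned lip, 64 mm wide, 9 mm thick, z 6 to 32.
- tray_mid: The tray directly below the top one, of the same shape; same origin and axes. It must stay.
- tray_low: The lowest tray of the pile, of the same shape; it must stay.
- cradle: Grey cradle fixed to the bench that holds the three nested trays, their centre at x -80, y 0 mm, same yaw. Slab x -218 to 14, y +-58, 20 mm high. End stops 7 mm thick, up to z 125: at x 5.5 (80 wide) and x -215.5 (40 wide), so close to the trays' ends that only the long walls can be gripped. Top tray: underside z 76, rim z 110; it must rise 50 mm to clear the stops.
- rack: Wire rack fixed to the bench, one bay open in front. Origin: middle of the front edge at bench level; x points into the bay, z up. Floor top z 50 mm, x 0 to 166. Sides: inside y +-60, outside +-66 (corner posts to +-73), up to z 122. Back stop: face at x 160, up to z 65. Wire roof: from x 31 to the back, underside z 112, top z 118.
- bay (a point): Point on the rack's floor (rack x 85, y 0, z 50 mm) where the tray's origin lies when fully home against the back stop; axes as the rack. The tray's x axis then points along the rack's x (handle out at the mouth).
- can: Metal paint can with paper label, standing loose on the bench, 72 mm across, 100 mm high; origin centre of the underside. Leave alone.
- tape: Roll of tan masking tape lying flat and loose, 100 mm across, 26 mm high; origin centre of the underside. Leave alone.
- cup: Grey plastic mixing cup, loose, 80 mm across the rim, 80 mm high; origin centre of the underside. Leave alone.
Things that resemble listed ones, but are neither listed nor needed, are in the scene too. Leave any yellow look-alike of the tray alone.

How it is judged:
By the outcome, as a careful person would: the job done as asked, in the order asked, and still so for the second after the job is handed in, with the robot touching nothing.
It also fails if it takes over 64 s, if anything falls off the work surface, if the arm or the gripper's body presses on something with over 40 N, if the wrist force passes 120 N, or if a joint passes its speed limit or range.

## Working session

There is one attempt and no reset: what is moved stays moved. The work goes in short steps, Python scripts to look and compute and a tool call to move; the robot and the scene stay as the last step left them, time stands still between calls to the robot, and variables do not carry over. Pictures are saved under pics/ and viewed, about 8 in all and at most 12, crops included, and the job is handed in when it is done.

Besides the shell and the picture viewer there is one more tool, called after "Call:" as name(argument=value, ...) on one line, values as JSON. apply_moves: Moves the arm, as the interface text tells. Its arguments: {"type":"object","properties":{"moves":{"type":"array"},"hand":{"type":"number"},"squeeze":{"type":"number"}},"required":["moves"]}

```bash
mkdir -p pics; ls; cat > h.py <<'E'
import numpy as np, cv2
from bench import manip
def ray(cam,px):
    p=manip.camera_params(cam); V=np.array(p["view"])
    d=np.array([(px[1]-p["cx"])/p["fx"],(px[0]-p["cy"])/p["fy"]]); u=d.copy()
    for _ in range(20): u=d/(1+p["k1"]*(u@u))
    R=V[:3,:3]; o=-R.T@V[:3,3]; r=R.T@np.array([u[0],u[1],1]); return o,r/np.linalg.norm(r)
def atz(cam,px,z):
    o,r=ray(cam,px); return o+r*(z-o[2])/r[2]
def proj(cam,P):
    p=manip.camera_params(cam); V=np.array(p["view"]); P=np.atleast_2d(P)
    c=P@V[:3,:3].T+V[:3,3]; u=c[:,:2]/c[:,2:]; u=u*(1+p["k1"]*(u**2).sum(1,keepdims=True))
    return np.c_[u[:,1]*p["fy"]+p["cy"],u[:,0]*p["fx"]+p["cx"]]
def tri(px1,px2):
    o1,a=ray("top",px1);o2,b=ray("side",px2)
    s=np.linalg.lstsq(np.c_[a,-b],o2-o1,rcond=None)[0]
    return (o1+s[0]*a+o2+s[1]*b)/2, np.linalg.norm(o1+s[0]*a-o2-s[1]*b)
E
python3 - <<'E'
from h import *
ims=[]
for c in("top","side"):
    im=manip.capture(c); cv2.imwrite(f"pics/{c}0.png",im)
    p=manip.camera_params(c);V=np.array(p["view"]);print(c,p["fx"],p["k1"],(-V[:3,:3].T@V[:3,3]).round(3))
hs={"tray":.076,"tray_com":.086,"tray_lip":.108,"cradle":0,"rack":0,"bay":.05,"can":0,"tape":0,"cup":0}
for n,z in hs.items():
    for c in("top","side"):
        for r in manip.spot_point(c,n)[:3]:
            print(n,c,round(r["p"],2),np.round(r["pixel"]),atz(c,r["pixel"],z).round(3))
s=manip.get_state();print(s["time_s"],s["eef_pos"],np.round(s["orientation"],3),s["width"])
E
```

```text
pics
top 489.9955180785013 -0.08130699934139651 [ 0.341 -0.006  1.159]
side 522.7343616477449 -0.07187681350156225 [-0.124 -0.651  1.001]
tray top 0.71 [351. 491.] [ 0.238 -0.4    0.076]
tray side 0.9 [290. 394.] [ 0.487 -0.219  0.076]
tray side 0.65 [445. 378.] [ 0.205 -0.441  0.076]
tray_com top 0.97 [248. 410.] [ 0.468 -0.224  0.086]
tray_com top 0.97 [347. 492.] [ 0.248 -0.399  0.086]
tray_com side 0.64 [438. 382.] [ 0.217 -0.441  0.086]
tray_com side 0.6 [290. 392.] [ 0.478 -0.219  0.086]
tray_lip top 0.86 [290. 401.] [ 0.375 -0.198  0.108]
tray_lip top 0.62 [200. 204.] [0.574 0.228 0.108]
tray_lip top 0.58 [297. 491.] [ 0.356 -0.393  0.108]
tray_lip side 0.88 [399. 424.] [ 0.32  -0.445  0.108]
tray_lip side 0.84 [305. 356.] [ 0.377 -0.206  0.108]
tray_lip side 0.4 [161. 240.] [0.479 0.357 0.108]
cradle top 0.8 [210. 410.] [ 0.571 -0.244  0.   ]
cradle top 0.25 [193. 313.] [ 0.615 -0.011  0.   ]
cradle side 0.69 [299. 419.] [ 0.563 -0.242  0.   ]
rack top 0.86 [196. 206.] [0.61  0.249 0.   ]
rack side 0.84 [188. 298.] [0.606 0.264 0.   ]
bay top 0.57 [160. 193.] [0.683 0.272 0.05 ]
bay side 0.91 [163. 314.] [0.677 0.272 0.05 ]
can top 0.79 [192. 312.] [ 0.616 -0.007  0.   ]
can side 0.56 [238. 364.] [ 0.605 -0.009  0.   ]
can side 0.24 [290. 390.] [ 0.53  -0.177  0.   ]
tape top 0.84 [222. 120.] [0.547 0.458 0.   ]
tape top 0.48 [214. 408.] [ 0.562 -0.239  0.   ]
tape side 0.56 [162. 240.] [0.551 0.478 0.   ]
cup side 0.71 [362. 492.] [ 0.552 -0.463  0.   ]
1.0 [0.2310828  0.47138576 0.23129601] [[-0.898  0.44  -0.   ]
 [ 0.44   0.898 -0.   ]
 [-0.    -0.    -1.   ]] 0.08540071122278799
```

View pics/top0.png

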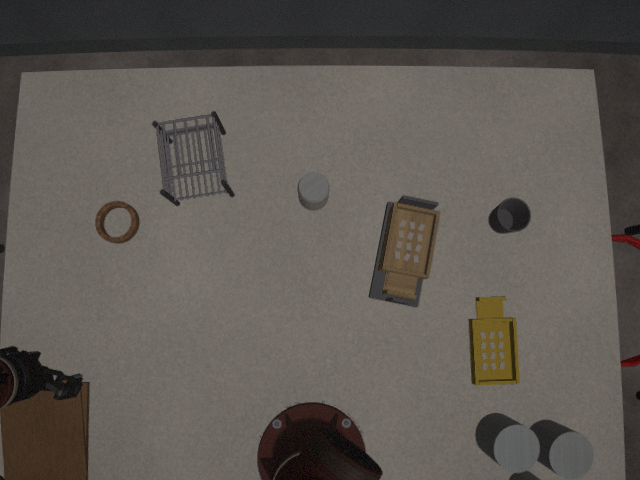

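View pics/side0.png

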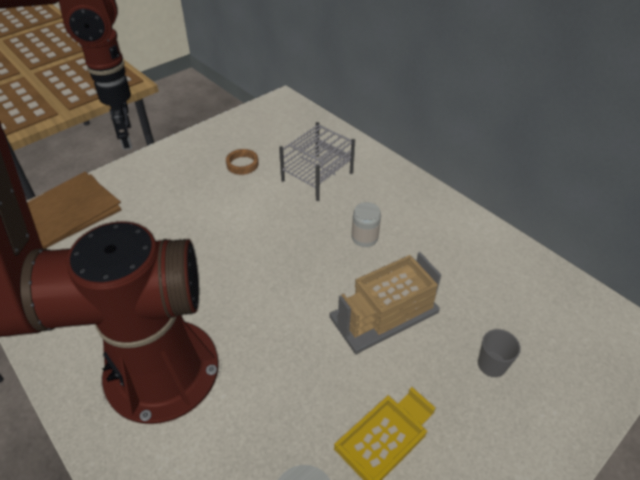

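Top view: pile at about (240,410), rack at (157,192), can (190,313), cup (215,510), tape (222,118), yellow decoy (350,492). Bench between the robot and the can is free. Next I'll overlay models on enlarged crops to refine the tray and rack poses.

```bash
cat > ov.py <<'E'
from h import *
def box(pose,x0,x1,y0,y1,z):
    x,y,t=pose; c,s=np.cos(t),np.sin(t)
    return [np.array([x+c*a-s*b,y+s*a+c*b,z]) for a,b in((x0,y0),(x1,y0),(x1,y1),(x0,y1))]
def crop(im,cam,r0,c0,h,w,k,polys,out):
    I=cv2.resize(im[r0:r0+h,c0:c0+w],None,fx=k,fy=k,interpolation=cv2.INTER_CUBIC)
    I=cv2.convertScaleAbs(I,alpha=1.4,beta=15)
    for P,col in polys:
        q=proj(cam,np.array(P)); q=(np.c_[q[:,1]-c0+.5,q[:,0]-r0+.5]*k).astype(int)
        cv2.polylines(I,[q],True,col,1)
    out.append(I)
def stack(out,name):
    h=max(i.shape[0] for i in out); cv2.imwrite(name,np.hstack([np.pad(i,((0,h-i.shape[0]),(0,0),(0,0))) for i in out]))
E
python3 - <<'E'
from ov import *
t,s=cv2.imread("pics/top0.png"),cv2.imread("pics/side0.png")
T=(0.487,-0.222,-0.2); R=(0.61,0.254,0.19)
G,M,B=(0,255,0),(255,0,255),(255,255,0)
tp=[(box(T,-75,75,-52,52,0),G)]
def mm(p,a,b,c,d,z): return box(p,a/1e3,b/1e3,c/1e3,d/1e3,z)
tp=[(mm(T,-75,75,-52,52,.11),G),(mm(T,-125,-116,-32,32,.108),M),(mm(T,-138,94,-58,58,.02),B)]
rp=[(mm(R,0,166,-73,73,.122),G),(mm(R,31,166,-66,66,.118),M),(mm(R,0,166,-66,66,0),B)]
o=[];crop(t,"top",190,360,120,90,4,tp,o);crop(s,"side",245,320,115,130,3,tp,o);stack(o,"pics/pile.png")
o=[];crop(t,"top",105,145,105,95,4,rp,o);crop(s,"side",115,270,90,95,4,rp,o);stack(o,"pics/rack.png")
E
```

```text
(no output)
```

View pics/pile.png

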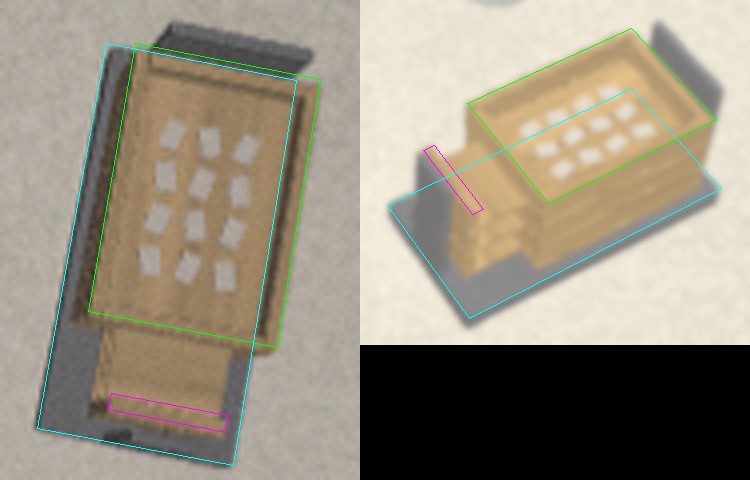

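View pics/rack.png

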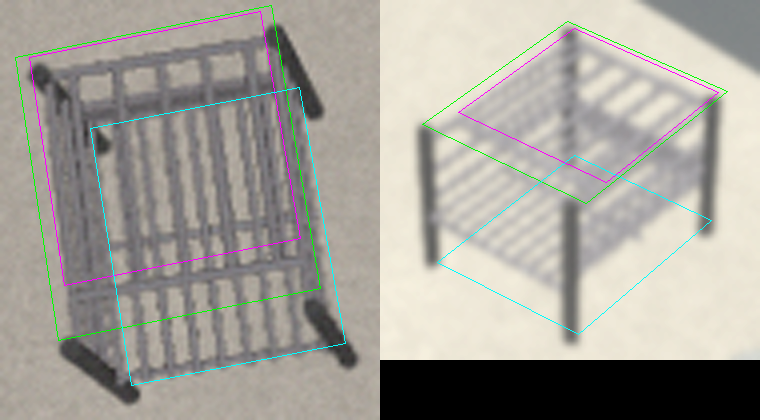

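Overlays: the cradle slab and the tray rim fit within about 2 px (tray needs about −3 mm in x; top-crop rim corners near (137,50), (320,83), (275,352)). The rack model sits too far back: post tops in the crop are at (40,72), (276,34), (70,347), (313,306). I'll fit the rack from its posts and work out the first move.

```bash
cat >> h.py <<'E'
def plan(target,jawdeg):
    s=manip.get_state(); R=np.array(s["orientation"]); p=np.array(s["eef_pos"])
    a=np.degrees(np.arctan2(R[1,1],R[0,1])); turn=((a-jawdeg+90)%180)-90
    th=np.radians(a-turn); y=np.array([np.cos(th),np.sin(th),0]); z=np.array([0,0,-1.]); x=np.cross(y,z)
    d=np.array(target)-p
    print("pos",p.round(4),"jaw",a.round(2),"turn first",turn.round(2),"then shift",np.round([d@x,d@y,d@z],4), "without turn",(R.T@d).round(4))
E
python3 - <<'E'
from h import *
from scipy.optimize import least_squares
top={ (1,1,1):(40,72),(1,-1,1):(276,34),(0,1,1):(70,347),(0,-1,1):(313,306),(0,1,0):(130,398),(0,-1,0):(348,360),(1,-1,0):(316,112),(1,1,0):(103,143)}
side={(0,1,1):(47,130),(0,-1,1):(191,205),(1,-1,1):(334,97),(1,1,1):(189,30),(0,1,0):(52,262),(0,-1,0):(191,340),(1,-1,0):(326,232)}
def res(q):
    x,y,t,L=q; out=[]
    for cam,D,r0,c0 in(("top",top,105,145),("side",side,115,270)):
        P=[];m=[]
        for (b,l,h),(u,v) in D.items():
            a=b*L; w=l*.0695
            P.append([x+np.cos(t)*a-np.sin(t)*w,y+np.sin(t)*a+np.cos(t)*w,.122*h]); m.append([r0+v/4-.5,c0+u/4-.5])
        out.append(proj(cam,np.array(P))-m)
    return np.vstack(out).ravel()
f=least_squares(res,[.61,.254,.19,.16]);print(f.x.round(4),np.abs(f.fun).max().round(2)); print(f.fun.reshape(-1,2).round(1).tolist())
plan([.4818,-.1726,.231],78.5)
print(manip.get_state()["force"])
E
```

```text
[0.603  0.2534 0.1499 0.1594] 1.6
[[0.0, -1.4], [-0.3, 1.0], [-0.0, -1.3], [0.2, 0.8], [-1.0, -1.0], [-0.5, 1.1], [-0.6, 0.6], [0.4, -1.6], [-0.2, -1.3], [0.9, 0.5], [1.4, 0.6], [0.5, -0.3], [0.2, -0.5], [0.9, 0.4], [1.0, 0.6]]
pos [0.2311 0.4714 0.2313] jaw 63.88 turn first -14.62 then shift [-3.741e-01 -5.811e-01  3.000e-04] without turn [-5.086e-01 -4.679e-01  3.000e-04]
[ 0.21997657 -0.67166751 -0.36524578]
```

Call:
apply_moves(moves=[[[0, 0, 0], -7.14], [[0, 0, 0], -7.14], [[-0.0208, -0.0323, 0], -0.34], [[-0.0208, -0.0323, 0], 0], [[-0.0208, -0.0323, 0], 0], [[-0.0208, -0.0323, 0], 0], [[-0.0208, -0.0323, 0], 0], [[-0.0208, -0.0323, 0], 0]], hand=0.4)

```text
time_s: 1.67
eef_pos: [0.3147, 0.255, 0.2314]
orientation: [[-0.98, 0.199, 0.001], [0.199, 0.98, 0.0], [-0.0, 0.0, -1.0]]
force: [0.4, 0.1, 0.2]
width: 0.0341
```

Call:
apply_moves(moves=[[[-0.0208, -0.0323, 0], 0], [[-0.0208, -0.0323, 0], 0], [[-0.0208, -0.0323, 0], 0], [[-0.0208, -0.0323, 0], 0], [[-0.0208, -0.0323, 0], 0], [[-0.0208, -0.0323, 0], 0], [[-0.0208, -0.0323, 0], 0], [[-0.0208, -0.0323, 0], 0]])

```text
time_s: 2.33
eef_pos: [0.4265, -0.0319, 0.2316]
orientation: [[-0.98, 0.2, 0.001], [0.2, 0.98, -0.0], [-0.001, 0.0, -1.0]]
force: [2.1, 0.9, 0.1]
width: 0.0342
```

Call:
apply_moves(moves=[[[-0.0208, -0.0323, 0], 0], [[-0.0208, -0.0323, 0], 0], [[-0.0208, -0.0323, 0], 0], [[-0.0208, -0.0323, 0], 0], [[0, 0, 0], 0]])

```text
time_s: 2.75
eef_pos: [0.4841, -0.1789, 0.2309]
orientation: [[-0.979, 0.203, 0.002], [0.203, 0.979, -0.003], [-0.002, -0.002, -1.0]]
force: [-0.9, 1.0, 0.9]
width: 0.0344
```

```bash
python3 - <<'E'
from h import *
plan([.4818,-.1726,.14],78.5); s=manip.get_state(); print(s["width"],s["force"],s["time_s"],np.round(s["joint_pos"],2))
E
```

```text
pos [ 0.4841 -0.1789  0.2309] jaw 78.27 turn first -0.23 then shift [0.0035 0.0057 0.0909] without turn [0.0037 0.0059 0.0909]
0.034368515436541194 [-0.92737134  1.02138106  0.92289308] 2.75 [-0.49  0.27 -0.18  1.12 -0.   -0.29]
```

Call:
apply_moves(moves=[[[0, 0, 0.03], 0], [[0, 0, 0.03], 0], [[0, 0, 0.03], 0], [[0, 0, 0], 0], [[0, 0, 0], 0], [[0, 0, 0], 0]])

```text
time_s: 3.25
eef_pos: [0.4827, -0.1734, 0.1428]
orientation: [[-0.98, 0.199, 0.001], [0.199, 0.98, -0.001], [-0.001, -0.0, -1.0]]
force: [0.5, 0.4, 0.0]
width: 0.0344
```

```bash
python3 - <<'E'
from ov import *
plan([.4818,-.1726,.09],78.5)
def mm(p,a,b,c,d,z): return box(p,a/1e3,b/1e3,c/1e3,d/1e3,z)
T=(0.484,-0.222,-0.2); R=(0.600,0.253,0.15); G,M,B=(0,255,0),(255,0,255),(255,255,0)
t=manip.capture("top");s=manip.capture("side")
tp=[(mm(T,-75,75,-52,52,.11),G),(mm(T,-125,-116,-32,32,.108),M)]
rp=[(mm(R,0,166,-66,66,.122),G),(mm(R,0,166,-66,66,0.05),B)]
o=[];crop(s,"side",230,320,120,130,3,tp,o);crop(t,"top",105,145,105,95,4,rp,o);stack(o,"pics/p1.png")
E
```

```text
pos [ 0.4827 -0.1734  0.1428] jaw 78.51 turn first 0.01 then shift [0.001  0.0006 0.0528] without turn [0.0011 0.0006 0.0528]
```

View pics/p1.png

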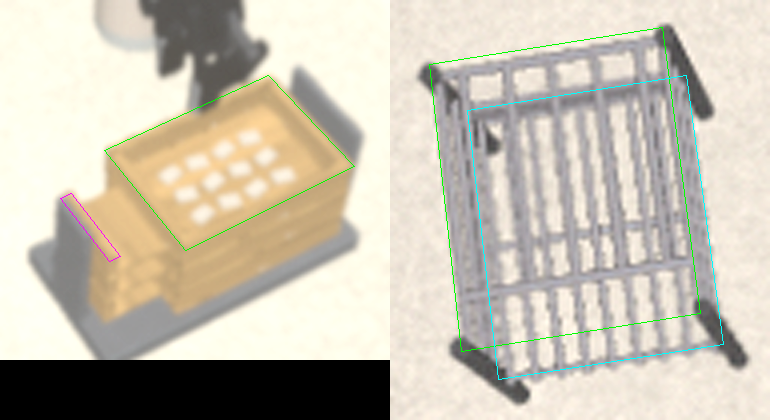

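The fingers stand over the left long wall (crop (205,105)), and the green rim overlay matches; the rack overlay also fits (floor front edge at crop (498,378)–(722,345)). I'll go down and grip.

Call:
apply_moves(moves=[[[0.001, 0.0006, 0.02], 0], [[0, 0, 0.015], 0], [[0, 0, 0.01], 0], [[0, 0, 0.0085], 0], [[0, 0, 0], 0], [[0, 0, 0], 0]])

```text
time_s: 3.85
eef_pos: [0.4812, -0.1723, 0.0882]
orientation: [[-0.98, 0.199, 0.0], [0.199, 0.98, -0.0], [-0.0, -0.0, -1.0]]
force: [0.0, -0.8, -0.3]
width: 0.0342
```

Call:
apply_moves(moves=[[[0, 0, 0], 0], [[0, 0, 0], 0], [[0, 0, 0], 0], [[0, 0, 0], 0], [[0, 0, 0], 0], [[0, 0, 0], 0], [[0, 0, 0], 0], [[0, 0, 0], 0]], hand=0, squeeze=90)

```text
time_s: 4.52
eef_pos: [0.4816, -0.1725, 0.0888]
orientation: [[-0.98, 0.199, 0.001], [0.199, 0.98, -0.001], [-0.001, -0.0, -1.0]]
force: [-0.7, 0.3, 5.4]
width: 0.0062
```

Call:
apply_moves(moves=[[[0, 0, -0.004], 0], [[0, 0, -0.006], 0], [[0, 0, -0.01], 0], [[0, 0, -0.015], 0], [[0, 0, -0.015], 0], [[0, 0, -0.015], 0], [[0, 0, -0.01], 0], [[0, 0, 0], 0]])

```text
time_s: 5.18
eef_pos: [0.4823, -0.1729, 0.1654]
orientation: [[-0.98, 0.199, 0.003], [0.199, 0.98, -0.002], [-0.004, -0.001, -1.0]]
force: [0.4, -1.1, -2.3]
width: 0.0062
```

```bash
python3 - <<'E'
from ov import *
s=manip.get_state();print(s["width"],s["force"],s["moment"],s["eef_pos"])
o=[];crop(manip.capture("side"),"side",190,310,170,150,3,[],o);crop(manip.capture("top"),"top",185,350,125,100,3,[],o);stack(o,"pics/p2.png")
E
```

```text
0.00616288402043743 [ 0.39853528 -1.10242968 -2.25031803] [ 0.10684726 -0.08498927  0.01360841] [ 0.48233365 -0.17289284  0.1653542 ]
```

View pics/p2.png

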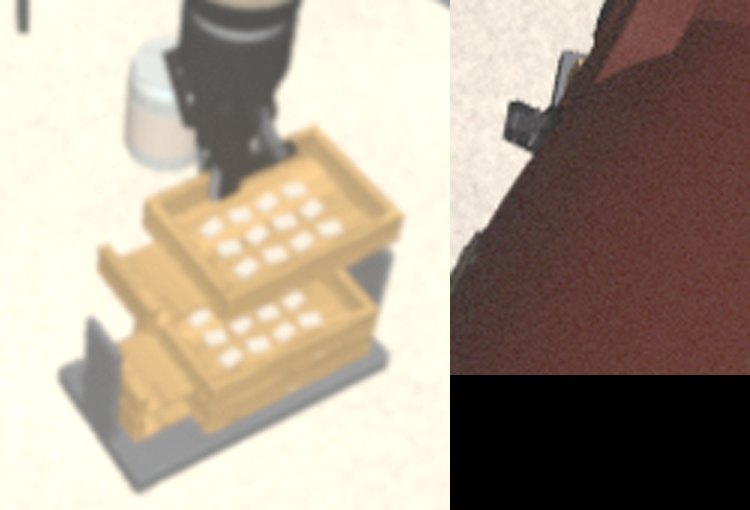

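The tray is clear of the pile and looks level; the two lower trays remain nested. I'll carry it to the bench spot in line with the rack.

Call:
apply_moves(moves=[[[0.0018, 0.0057, 0], 0], [[0.0036, 0.0113, 0], 0], [[0.0055, 0.017, 0], 0], [[0.0073, 0.0226, 0], 0], [[0.0073, 0.0226, 0], 0], [[0.0073, 0.0226, 0], 0], [[0.0073, 0.0226, 0], 0], [[0.0073, 0.0226, 0], 0]])

```text
time_s: 5.95
eef_pos: [0.4626, -0.0166, 0.1621]
orientation: [[-0.98, 0.199, -0.001], [0.199, 0.98, 0.001], [0.002, 0.0, -1.0]]
force: [0.3, 0.7, -2.8]
width: 0.006
```

Call:
apply_moves(moves=[[[0.0073, 0.0226, 0], 0], [[0.0073, 0.0226, 0], 0], [[0.0073, 0.0226, 0], 0], [[0.0073, 0.0226, 0], 0], [[0.0073, 0.0226, 0], 0], [[0.0073, 0.0226, 0], 0], [[0.0073, 0.0226, 0], 0], [[0.0073, 0.0226, 0], 0]])

```text
time_s: 6.62
eef_pos: [0.4411, 0.1719, 0.1622]
orientation: [[-0.98, 0.199, -0.001], [0.199, 0.98, -0.0], [0.001, -0.0, -1.0]]
force: [0.7, -0.6, -2.9]
width: 0.006
```

Call:
apply_moves(moves=[[[0.0073, 0.0226, 0], 0], [[0.0073, 0.0226, 0], 0], [[0.0073, 0.0226, 0], 0], [[0.0055, 0.017, 0], 0], [[0.0036, 0.0113, 0], 0], [[0.0018, 0.0057, 0], 0], [[0, 0, 0], 0]])

```text
time_s: 7.2
eef_pos: [0.4301, 0.2772, 0.1624]
orientation: [[-0.98, 0.198, -0.001], [0.198, 0.98, -0.0], [0.001, -0.0, -1.0]]
force: [-0.3, -1.0, -2.6]
width: 0.0059
```

Call:
apply_moves(moves=[[[0, 0, 0.01], -1.5], [[0, 0, 0.015], -3], [[0, 0, 0.015], -3.5], [[0, 0, 0.015], -4], [[0, 0, 0.015], -3.5], [[0, 0, 0.015], -3], [[0, 0, 0.015], -1.5], [[0, 0, 0.01], 0]])

```text
time_s: 7.87
eef_pos: [0.4303, 0.275, 0.0515]
orientation: [[-0.989, -0.148, -0.001], [-0.148, 0.989, -0.001], [0.002, -0.001, -1.0]]
force: [-0.9, 0.0, -1.4]
width: 0.0059
```

```bash
python3 - <<'E'
from ov import *
plan([.4326,.2763,.015],98.6)
s=manip.get_state();print(s["width"],s["force"],s["moment"])
for c in("side","top"):
    manip.capture(c)
    for n in("tray_lip","tray_com"): print(c,n,[(round(r["p"],2),atz(c,r["pixel"],.06).round(3)) for r in manip.spot_point(c,n)[:3]])
E
```

```text
pos [0.4303 0.275  0.0515] jaw 98.5 turn first -0.1 then shift [-0.0025  0.0009  0.0365] without turn [-0.0026  0.0009  0.0365]
0.005872083474890986 [-0.9416318   0.0142011  -1.43227606] [ 0.05786517  0.08241172 -0.04446954]
side tray_lip [(0.64, array([ 0.346, -0.431,  0.06 ])), (0.6, array([0.335, 0.215, 0.06 ]))]
side tray_com [(0.61, array([ 0.228, -0.432,  0.06 ])), (0.58, array([0.433, 0.221, 0.06 ]))]
top tray_lip [(0.71, array([0.338, 0.217, 0.06 ])), (0.6, array([ 0.357, -0.414,  0.06 ]))]
top tray_com [(0.83, array([ 0.249, -0.415,  0.06 ])), (0.61, array([0.436, 0.227, 0.06 ])), (0.19, array([0.45 , 0.228, 0.06 ]))]
```

Call:
apply_moves(moves=[[[0, 0, 0.012], 0], [[0, 0, 0.01], 0], [[0, 0, 0.007], 0], [[0, 0, 0.004], 0], [[0, 0, 0.002], 0], [[0, 0, 0], 0]])

```text
time_s: 8.67
eef_pos: [0.4306, 0.2763, 0.0175]
orientation: [[-0.989, -0.148, -0.001], [-0.148, 0.989, -0.0], [0.001, -0.0, -1.0]]
force: [0.4, -0.6, -2.0]
width: 0.0059
```

Call:
apply_moves(moves=[[[0, 0, 0.0015], 0], [[0, 0, 0.001], 0], [[0, 0, 0.0005], 0], [[0, 0, 0], 0]])

```text
time_s: 9.0
eef_pos: [0.4309, 0.2764, 0.0149]
orientation: [[-0.989, -0.148, 0.0], [-0.148, 0.989, 0.0], [-0.0, 0.0, -1.0]]
force: [0.4, -0.4, -3.7]
width: 0.0059
```

Call:
apply_moves(moves=[[[0, 0, 0.001], 0], [[0, 0, 0.0005], 0], [[0, 0, 0.0005], 0], [[0, 0, 0], 0]])

```text
time_s: 9.33
eef_pos: [0.4309, 0.2764, 0.0129]
orientation: [[-0.989, -0.148, 0.0], [-0.148, 0.989, 0.0], [-0.0, 0.0, -1.0]]
force: [0.4, -0.4, -1.1]
width: 0.0064
```

Call:
apply_moves(moves=[[[0, 0, 0.0005], 0], [[0, 0, 0.0005], 0], [[0, 0, 0], 0], [[0, 0, 0], 0]])

```text
time_s: 9.67
eef_pos: [0.4309, 0.2765, 0.0128]
orientation: [[-0.989, -0.148, 0.001], [-0.148, 0.989, 0.0], [-0.001, 0.0, -1.0]]
force: [-4.4, -1.4, 13.0]
width: 0.0058
```

Call:
apply_moves(moves=[[[0, 0, -0.001], 0], [[0, 0, 0], 0], [[0, 0, 0], 0], [[0, 0, 0], 0], [[0, 0, -0.01], 0], [[0, 0, -0.03], 0], [[0, 0, -0.03], 0], [[0, 0, -0.03], 0]], hand=0.3)

```text
time_s: 10.33
eef_pos: [0.4304, 0.2761, 0.1144]
orientation: [[-0.989, -0.148, -0.001], [-0.148, 0.989, -0.0], [0.001, -0.0, -1.0]]
force: [0.4, -0.4, 0.4]
width: 0.0254
```

Call:
apply_moves(moves=[[[0.025, -0.02, -0.03], 7], [[0.025, -0.02, 0], 7], [[0.025, -0.025, 0], 7], [[0.025, -0.03, 0], 7], [[0.025, -0.035, 0], 7], [[0, 0, 0], 7], [[0, 0, 0], 7], [[0, 0, 0], 7]])

```text
time_s: 11.0
eef_pos: [0.2931, 0.1629, 0.1421]
orientation: [[-0.671, 0.742, 0.001], [0.742, 0.671, 0.0], [-0.001, 0.001, -1.0]]
force: [1.1, 0.2, -0.1]
width: 0.0259
```

```bash
python3 - <<'E'
from ov import *
def mm(p,a,b,c,d,z): return box(p,a/1e3,b/1e3,c/1e3,d/1e3,z)
t=manip.capture("top")
for n,z in(("tray_lip",.032),("tray_com",.01)): print("top",n,[(round(r["p"],2),atz("top",r["pixel"],z).round(3)) for r in manip.spot_point("top",n)[:3]])
s=manip.capture("side")
for n,z in(("tray_lip",.032),("tray_com",.01)): print("side",n,[(round(r["p"],2),atz("side",r["pixel"],z).round(3)) for r in manip.spot_point("side",n)[:3]])
T=(.450,.2306,.149);G,M=(0,255,0),(255,0,255)
print(manip.get_state()["width"],manip.get_state()["eef_pos"])
tp=[(mm(T,-75,75,-52,52,.034),G),(mm(T,-125,-116,-32,32,.032),M)]
q=proj("top",[[*T[:2],.02]])[0].astype(int);u=proj("side",[[*T[:2],.02]])[0].astype(int)
o=[];crop(t,"top",q[0]-45,q[1]-50,110,100,4,tp,o);crop(s,"side",u[0]-55,u[1]-50,110,100,4,tp,o);stack(o,"pics/p3.png")
E
```

```text
top tray_lip [(0.67, array([ 0.356, -0.429,  0.032])), (0.66, array([0.339, 0.212, 0.032])), (0.59, array([ 0.56 , -0.236,  0.032]))]
top tray_com [(0.94, array([0.439, 0.234, 0.01 ])), (0.71, array([ 0.244, -0.429,  0.01 ]))]
side tray_lip [(0.83, array([ 0.359, -0.429,  0.032])), (0.43, array([0.691, 0.288, 0.032]))]
side tray_com [(0.93, array([0.446, 0.24 , 0.01 ])), (0.66, array([ 0.249, -0.424,  0.01 ]))]
0.025516034419017466 [0.29342247 0.16321482 0.14142293]
```

View pics/p3.png

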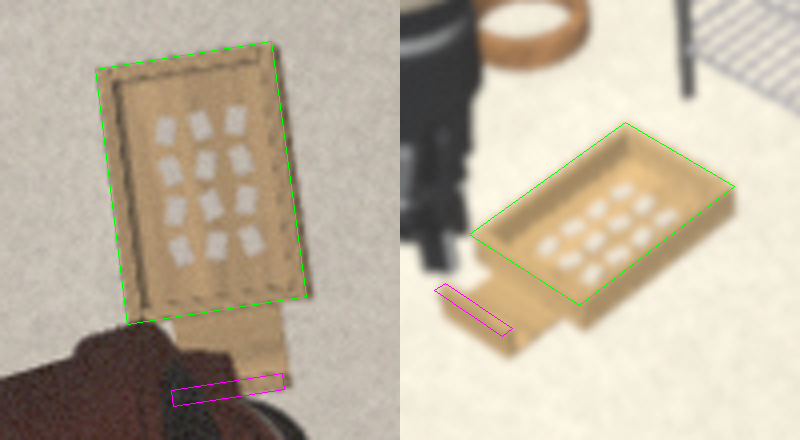

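Tray lies flat at about (0.450, 0.230), yaw 0.149; the top overlay fits within about 1 px (rim (97,68), (271,42), (305,297), (127,324)). Next the lip.

```bash
python3 - <<'E'
from h import *
plan([.3308,.2117,.06],8.54)
E
```

```text
pos [0.2934 0.1632 0.1414] jaw 42.7 turn first 34.16 then shift [0.0424 0.0442 0.0814] without turn [0.0103 0.0604 0.0814]
```

Call:
apply_moves(moves=[[[0, 0, 0], 6.82], [[0, 0, 0], 6.82], [[0, 0, 0], 6.82], [[0, 0, 0], 6.82], [[0, 0, 0], 6.82], [[0.0212, 0.0221, 0.02], 0], [[0.0212, 0.0221, 0.02], 0], [[0, 0, 0.02], 0]], hand=0.35)

```text
time_s: 11.97
eef_pos: [0.3357, 0.2152, 0.0813]
orientation: [[-0.149, 0.989, 0.006], [0.989, 0.149, 0.003], [0.002, 0.006, -1.0]]
force: [0.5, -0.9, 0.3]
width: 0.0297
```

Call:
apply_moves(moves=[[[0, 0, 0.01], 0], [[0, 0, 0], 0], [[0, 0, 0], 0], [[0, 0, 0], 0]])

```text
time_s: 12.3
eef_pos: [0.3312, 0.2116, 0.0719]
orientation: [[-0.147, 0.989, 0.0], [0.989, 0.147, 0.0], [0.0, 0.0, -1.0]]
force: [0.1, -0.2, 0.0]
width: 0.03
```

```bash
python3 - <<'E'
from ov import *
plan([.3308,.2117,.0125],8.54)
s=manip.capture("side");T=(.450,.2295,.149)
def mm(p,a,b,c,d,z): return box(p,a/1e3,b/1e3,c/1e3,d/1e3,z)
print(manip.get_state()["joint_pos"])
u=proj("side",[[.34,.21,.03]])[0].astype(int)
o=[];crop(s,"side",u[0]-60,u[1]-50,100,100,6,[(mm(T,-125,-116,-32,32,.032),(255,0,255))],o);stack(o,"pics/p4.png")
E
```

```text
pos [0.3312 0.2116 0.0719] jaw 8.46 turn first -0.08 then shift [ 0.0001 -0.0003  0.0594] without turn [ 0.0001 -0.0004  0.0594]
[ 3.81954508e-01  2.24670594e-01 -7.27649190e-01  6.17283097e-01
 -2.66372787e-05  1.80550317e+00]
```

View pics/p4.png

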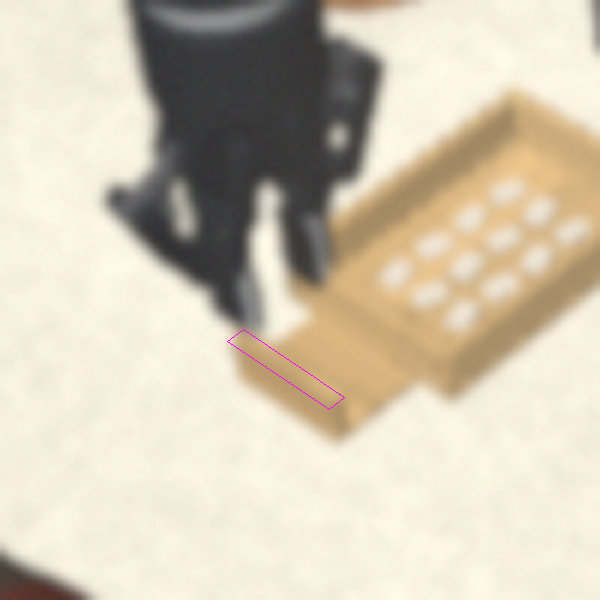

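The fingers straddle the lip line (lip from crop (235,340) to (345,410)); the overlay agrees within about 2 px. Descend, close at 110 N.

Call:
apply_moves(moves=[[[0, 0, 0.02], 0], [[0, 0, 0.02], 0], [[0, 0, 0.012], 0], [[0, 0, 0.007], 0], [[0, 0, 0], 0], [[0, 0, 0], 0]])

```text
time_s: 12.85
eef_pos: [0.3312, 0.2116, 0.0128]
orientation: [[-0.146, 0.989, 0.0], [0.989, 0.146, 0.0], [0.0, 0.0, -1.0]]
force: [0.3, -0.1, 0.4]
width: 0.0299
```

Call:
apply_moves(moves=[[[0, 0, 0], 0], [[0, 0, 0], 0], [[0, 0, 0], 0], [[0, 0, 0], 0], [[0, 0, 0], 0], [[0, 0, 0], 0], [[0, 0, 0], 0], [[0, 0, 0], 0]], hand=0, squeeze=110)

```text
time_s: 13.52
eef_pos: [0.3316, 0.2119, 0.0131]
orientation: [[-0.146, 0.989, 0.002], [0.989, 0.146, 0.001], [0.0, 0.002, -1.0]]
force: [-1.7, -0.6, 8.0]
width: 0.006
```

Call:
apply_moves(moves=[[[0, 0, -0.003], 0], [[0, 0, -0.006], 0], [[0, 0, -0.009], 0], [[0, 0, -0.012], 0], [[0, 0, -0.012], 0], [[0, 0, -0.012], 0], [[0, 0, -0.009], 0], [[0, 0, 0], 0]])

```text
time_s: 14.18
eef_pos: [0.3317, 0.2119, 0.077]
orientation: [[-0.146, 0.989, 0.002], [0.989, 0.146, 0.001], [0.001, 0.002, -1.0]]
force: [0.7, 0.4, -2.1]
width: 0.0061
```

```bash
python3 - <<'E'
from ov import *
s=manip.get_state();print(s["width"],s["force"],s["moment"],s["eef_pos"])
def mm(p,a,b,c,d,z): return box(p,a/1e3,b/1e3,c/1e3,d/1e3,z)
T=(.450,.2295,.149);z=.060;G=(0,255,0)
tp=[(mm(T,-75,75,-52,52,z+.034),G),(mm(T,-125,-116,-32,32,z+.032),(255,0,255))]
u=proj("side",[[.42,.21,.06]])[0].astype(int);q=proj("top",[[.46,.21,.06]])[0].astype(int)
o=[];crop(manip.capture("side"),"side",u[0]-60,u[1]-55,110,110,4,tp,o);crop(manip.capture("top"),"top",q[0]-45,q[1]-40,100,90,4,tp,o);stack(o,"pics/p5.png")
E
```

```text
0.006132887941697814 [ 0.70392605  0.36843378 -2.1221024 ] [-0.02474783  0.17240915  0.01274994] [0.33168155 0.21194358 0.07700866]
```

View pics/p5.png

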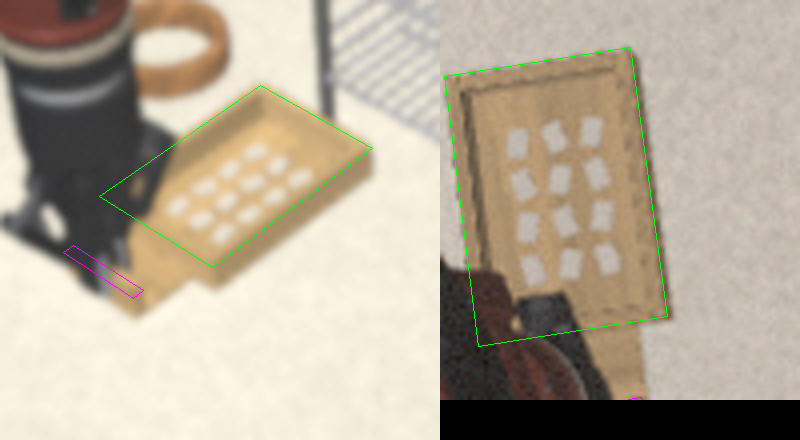

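Tray held level (side overlay at underside z 0.060 fits within about 1 px; far corner at crop (372,150)). Computed lateral offset to the rack axis is under 1 mm. Move in part way and look.

Call:
apply_moves(moves=[[[0, 0.005, 0], 0], [[0, 0.01, 0], 0], [[0, 0.015, 0], 0], [[0.001, 0.02, 0], 0], [[0, 0.02, 0], 0], [[0, 0.015, 0], 0], [[0, 0.01, 0], 0], [[0, 0.005, 0], 0]])

```text
time_s: 14.95
eef_pos: [0.4313, 0.2272, 0.0747]
orientation: [[-0.146, 0.989, 0.0], [0.989, 0.146, -0.0], [-0.0, -0.0, -1.0]]
force: [-0.7, -0.4, -2.7]
width: 0.0065
```

```bash
python3 - <<'E'
from ov import *
s=manip.get_state();print(s["width"],s["force"],s["moment"],s["eef_pos"])
def mm(p,a,b,c,d,z): return box(p,a/1e3,b/1e3,c/1e3,d/1e3,z)
R=(.600,.253,.15);z=.060;G=(0,255,0)
e=np.array(s["eef_pos"]);T=(e[0]+.1205*np.cos(.148),e[1]+.1205*np.sin(.148),.148)
tp=[(mm(T,-75,75,-52,52,z+.034),G),(mm(R,0,166,-60,60,.05),(255,0,255)),(mm(R,0,166,-66,66,.122),(255,255,0))]
u=proj("side",[[.57,.24,.06]])[0].astype(int);q=proj("top",[[.6,.24,.06]])[0].astype(int)
o=[];crop(manip.capture("side"),"side",u[0]-65,u[1]-50,120,110,4,tp,o);crop(manip.capture("top"),"top",q[0]-65,q[1]-45,130,90,4,tp,o);stack(o,"pics/p6.png")
E
```

```text
0.0064930289122167055 [-0.74985506 -0.4113833  -2.71775122] [-0.09811065  0.28050411 -0.03637491] [0.43131274 0.22723763 0.0747074 ]
```

View pics/p6.png

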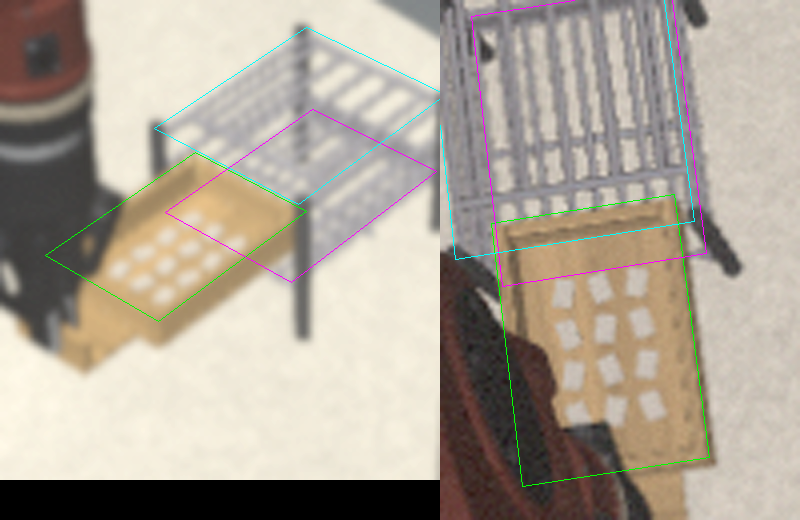

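The tray front is about 25 mm inside the mouth with no contact force. The top view has the tray about 3 mm toward −y (right edge at (682,200), gap to rack side about 8 px against about 21 px on the left), so I'll shift +3 mm and go on, lowering before the stop.

Call:
apply_moves(moves=[[[0.0015, 0.005, 0], 0], [[0.0015, 0.01, 0], 0], [[0, 0.015, 0], 0], [[0, 0.02, 0], 0], [[0, 0.02, 0], 0], [[0, 0.015, 0], 0], [[0, 0.01, 0], 0], [[0, 0.005, 0], 0]])

```text
time_s: 15.72
eef_pos: [0.5289, 0.245, 0.0752]
orientation: [[-0.146, 0.989, 0.0], [0.989, 0.146, 0.0], [0.0, 0.0, -1.0]]
force: [-1.0, -0.3, -3.0]
width: 0.0064
```

Call:
apply_moves(moves=[[[0, 0, 0.003], 0], [[0, 0, 0.002], 0], [[0, 0, 0.0015], 0], [[0, 0, 0.001], 0], [[0, 0, 0], 0], [[0, 0, 0], 0]])

```text
time_s: 16.22
eef_pos: [0.5278, 0.2447, 0.0678]
orientation: [[-0.146, 0.989, -0.0], [0.989, 0.146, -0.0], [-0.0, -0.0, -1.0]]
force: [-0.4, 0.2, -2.2]
width: 0.0065
```

Call:
apply_moves(moves=[[[0, 0, 0.001], 0], [[0, 0, 0.001], 0], [[0, 0, 0], 0], [[0, 0, 0], 0]])

```text
time_s: 16.55
eef_pos: [0.5281, 0.2448, 0.0658]
orientation: [[-0.146, 0.989, -0.0], [0.989, 0.146, -0.0], [-0.0, -0.0, -1.0]]
force: [0.9, -0.2, -2.6]
width: 0.0064
```

Call:
apply_moves(moves=[[[0, 0, 0.001], 0], [[0, 0, 0.0005], 0], [[0, 0, 0], 0], [[0, 0, 0], 0]])

```text
time_s: 16.88
eef_pos: [0.5283, 0.2448, 0.0644]
orientation: [[-0.146, 0.989, 0.0], [0.989, 0.146, 0.0], [0.0, 0.0, -1.0]]
force: [-0.5, -0.4, -1.4]
width: 0.0063
```

Call:
apply_moves(moves=[[[0, 0.004, 0], 0], [[0, 0.007, 0], 0], [[0, 0.008, 0], 0], [[0, 0.006, 0], 0], [[0, 0.003, 0], 0], [[0, 0, 0], 0]])

```text
time_s: 17.38
eef_pos: [0.5571, 0.249, 0.0642]
orientation: [[-0.146, 0.989, 0.001], [0.989, 0.146, 0.0], [0.0, 0.001, -1.0]]
force: [-0.4, -0.1, -1.4]
width: 0.0062
```

Call:
apply_moves(moves=[[[0, 0.002, 0.0005], 0], [[0, 0.002, 0.0005], 0], [[0, 0, 0], 0], [[0, 0, 0], 0]])

```text
time_s: 17.72
eef_pos: [0.5597, 0.2494, 0.0636]
orientation: [[-0.146, 0.989, -0.0], [0.989, 0.146, -0.0], [-0.0, -0.0, -1.0]]
force: [-2.8, -1.9, 2.8]
width: 0.0063
```

Call:
apply_moves(moves=[[[0, 0.002, 0], 0], [[0, 0.001, 0], 0], [[0, 0, 0], 0], [[0, 0, 0], 0]])

```text
time_s: 18.05
eef_pos: [0.5629, 0.25, 0.0635]
orientation: [[-0.146, 0.989, 0.0], [0.989, 0.146, 0.0], [0.0, 0.0, -1.0]]
force: [-3.0, -0.7, 4.7]
width: 0.0062
```

Call:
apply_moves(moves=[[[0, 0.001, 0], 0], [[0, 0.001, 0], 0], [[0, 0, 0], 0], [[0, 0, 0], 0]])

```text
time_s: 18.38
eef_pos: [0.5636, 0.2501, 0.0634]
orientation: [[-0.146, 0.989, -0.002], [0.989, 0.146, -0.0], [0.0, -0.002, -1.0]]
force: [-8.0, -1.7, 9.7]
width: 0.0062
```

Call:
apply_moves(moves=[[[0, 0.001, 0], 0], [[0, 0.001, 0], 0], [[0, 0, 0], 0], [[0, 0, 0], 0]])

```text
time_s: 18.72
eef_pos: [0.5637, 0.25, 0.0634]
orientation: [[-0.147, 0.989, -0.005], [0.989, 0.147, -0.001], [-0.0, -0.005, -1.0]]
force: [-15.4, -2.9, 15.7]
width: 0.0066
```

Firm contact with the stop (15 N, no advance) near the expected x of 0.565. Release and lift away.

Call:
apply_moves(moves=[[[0, -0.002, -0.001], 0], [[0, 0, 0], 0], [[0, 0, 0], 0], [[0, 0, 0], 0], [[0, 0, 0], 0], [[0, 0, -0.01], 0], [[0, 0, -0.03], 0], [[0, 0, -0.04], 0]], hand=0.3)

```text
time_s: 19.38
eef_pos: [0.5628, 0.2495, 0.143]
orientation: [[-0.146, 0.989, -0.005], [0.989, 0.146, -0.002], [-0.001, -0.005, -1.0]]
force: [0.6, -0.4, 0.3]
width: 0.0257
```

Call:
apply_moves(moves=[[[0, 0, -0.03], 0], [[0, -0.03, -0.01], 0], [[0, -0.04, 0], 0], [[0, -0.04, 0], 0], [[0, -0.04, 0], 0], [[0, -0.04, 0], 0], [[0, -0.02, 0], 0], [[0, 0, 0], 0]])

```text
time_s: 20.05
eef_pos: [0.3529, 0.2187, 0.185]
orientation: [[-0.147, 0.989, -0.002], [0.989, 0.147, -0.0], [-0.0, -0.002, -1.0]]
force: [0.3, 0.9, -0.3]
width: 0.0255
```

```bash
python3 - <<'E'
from ov import *
s=manip.get_state();print(s["width"],s["force"],s["eef_pos"])
def mm(p,a,b,c,d,z): return box(p,a/1e3,b/1e3,c/1e3,d/1e3,z)
R=(.600,.253,.15);G=(0,255,0);M=(255,0,255)
T=(.6+.085*np.cos(.15),.253+.085*np.sin(.15),.15)
tp=[(mm(T,-75,75,-52,52,.084),G),(mm(T,-125,-116,-32,32,.082),M)]
u=proj("side",[[.63,.25,.06]])[0].astype(int);q=proj("top",[[.63,.26,.06]])[0].astype(int)
S=manip.capture("side");t=manip.capture("top");cv2.imwrite("pics/sF.png",S)
o=[];crop(S,"side",u[0]-60,u[1]-50,110,100,4,tp,o);crop(t,"top",q[0]-65,q[1]-45,130,90,4,tp,o);stack(o,"pics/p7.png")
E
```

```text
0.025522670591405335 [ 0.31412897  0.88676248 -0.3447442 ] [0.35287965 0.21874985 0.18496718]
```

View pics/p7.png

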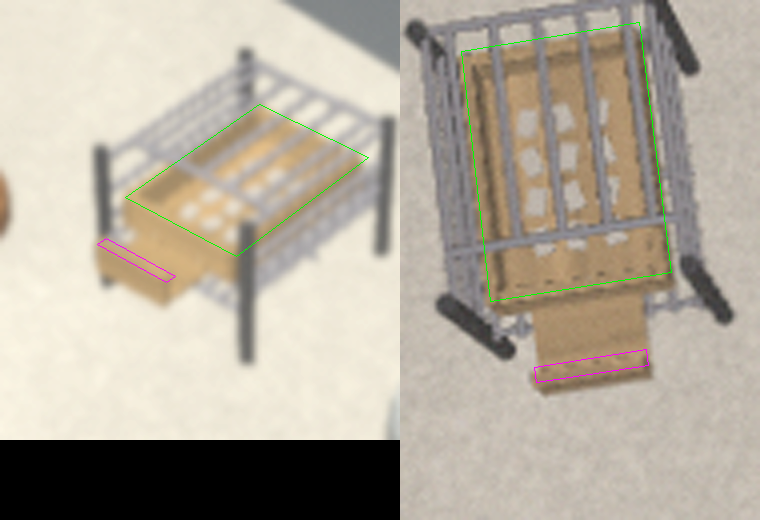

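View pics/sF.png

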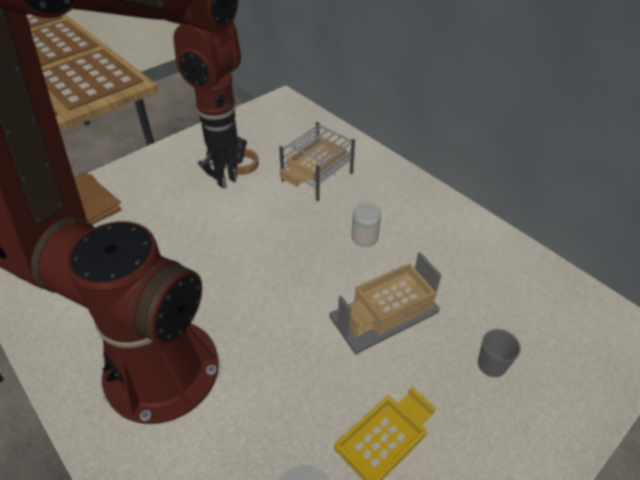

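The tray fills the rack under the roof, its handle at the mouth: the home-pose overlay fits within about 1 px in the top view (rim front edge (490,301)–(671,272)). The can, tape, cup and the two remaining trays are where they were. Handing in.

```bash
python3 -c "
from bench import manip
print(manip.close_job())"
```

```text
the job is handed in; nothing more can be done
None
```

The top tray is in the rack, back against the stop with its handle at the open mouth, and the job was handed in at about 20 s on the clock.

I lifted it off the pile by its left long wall and set it flat on the bench in line with the rack. I then gripped it by the lip, slid it in and let go.

**Last checks:**
- **Against the stop:** when I pushed, the force rose to about 15 N and the tray stopped moving. The gripper ended within about 2 mm of the calculated home position.
- **Fit in the rack:** after release, the tray lies within about 1 pixel (2 mm) of its home outline in the top view. In the side view it appears 1–2 pixels lower, as that camera did throughout.
- **Surroundings:** by eye in the final pictures, the can, tape roll and cup look undisturbed, and so do the two lower trays. I did not measure their positions again.
- **Robot:** the gripper was clear of everything when I handed in.

**Disagreements:**
- **Lateral position:** partway into the rack, the top view put the tray about 3 mm further right than the gripper position implied, so I shifted it 3 mm left.
- **Gripper opening:** it read about 6 mm on walls 8–9 mm thick, but both grips held without visible slip.

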